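# Roll a steel slug up a sloped gutter to its stop and swing the keeper behind it

### The arm

A 6-joint arm with a two-finger parallel gripper is mounted at the origin on a cart in front of the work surface, level with it; the furniture and walls round the work are solid. World frame = base frame: x ahead of the robot, y to its left, z up, the work surface at z = 0. Lengths are in m, angles in degrees, forces in N, time in s.
With the tool pointing down it reaches from about 0.3 to 0.75 m from the base axis. Payload 8.5 kg.
Tool frame: the origin (TCP) lies at the very end of the fingers, on their centre line; the grasp point (between the pads) lies 19 mm behind it; z points along the fingers, y is the direction in which the jaws open and shut (so a half turn about z gives the same grasp; the last joint's range is limited). The gripper opens to 85 mm and grips with 20 to 120 N. Pads are 22 mm wide; open, the fingers measure 114 mm over their backs; the gripper's body (76 mm by 85 mm) begins 54 mm behind the grasp point. The pads swing forward as they close: fully open they stand 13 mm farther back than shut.
Start: joints at [62.894, 21.807, 74.336, -0, 83.858, -12.336], TCP at [0.14, 0.532, 0.231] pointing down, gripper open.
Joint ranges: [-178.18, 178.18], [-50.72, 133.34], [12.68, 142.11], [-81.47, 261.47], [9.98, 163.14], [-165.26, 165.26]. Speed limits (degrees/s): [136.94, 136.94, 180, 180, 180, 180].

### API

Orientations are given as a 3x3 rotation matrix whose columns are the frame's x, y, z axes.
In Python, from rig import env, vision, close_job, spotter gives the robot as it stands. The module is installed in compiled form; this text tells all that it offers.
- The arm moves only by the tool jog_arm, never from a script. Its argument "plan" is a list that holds one entry, the list of rows, each a list of 6 numbers: the shift along the tool's x, y, z in units of 40 mm (1.0 is 40 mm), then the turn, a rotation vector about the tool's x, y, z in units of 0.15 rad (1.0 is 0.15 rad). A call has 1 to 10 rows; each row shifts and turns the commanded pose from where the row before left it, along the tool's axes as they then stand; what a row does not reach is not made up. A row lasts 1/10 s, in which the tool goes at most 50 mm and 8.59 degrees, less where a joint would pass 70% of its speed; a pose out of reach is approached as far as the arm can. A call with a number of a shift or a turn outside -1 to 1 is refused whole. A call with a gripper value outside its range is refused whole. "grip" is the opening, from -1 (shut) to 1 (fully open), set as the call begins (left out, the last holds). The fingers move at their own pace and stop on an object; "squeeze" is the grip in N (left out, the last holds). Time passes only in rows, so rows that do not move let the fingers close. It gives the time, the measured TCP pose, the force and the opening at its end, in the units of the state.
- env.observe(): the state, without advancing time (a new reading comes with each control period).
- vision.get_image(name): name is "side" or "top"; returns (picture, depth): 384x512x3 uint8, red, green, blue; 384x512 float32, m along the optical axis (not along the pixel's ray), 0 where there is no reading.
- vision.camera_info(name): a dict with "fx", "fy", "cx", "cy" (pixels), "rvec" (rotation vector, rad) and "tvec" (3), from world to camera coordinates, as OpenCV has them. Camera axes: x right, y down, z forward; pixel columns grow to the right and rows downward; lengths in m; the calibration is good to about 2 mm. A picture is of the moment at which its call begins. camera_info takes no time and is no camera call.
- close_job(): hands the job in, once; it reports no verdict.
Trained networks look in the newest picture that a camera, given by its name, has taken for a name from the list of things; names that differ only in an ending like _2 or _b are one class to them, and where a whole thing is asked for, a point or a joint stands for the part that bears it (a point fixed in the world has none). Each returns a list of dicts, best first, with "score" (0 to 1); they miss things now and then, are a little off and sometimes report something else, mostly with a low value. They report only what shows in the picture. A call takes as long as a camera call. They do not tell look-alikes from the thing itself.
- spotter.trace(camera, query): "pixels" (384x512 bool, what is visible of it) and "rect" ([left, top, right, bottom] in pixels, round what is visible of it).
The state is a dict: "time_s": time; "q": joint angles; "qvel": joint speeds; "joint_efforts": joint torques, N m; "position": TCP position; "tool_rot": TCP orientation; "ft_force": force on the tool from outside, world axes, zero at the start; "wrist_torque": the same for the moment, N m; "grip_width": finger opening in m.
Only numpy, scipy, OpenCV 4.12 (cv2) and the standard library are available. Lean on these libraries where they do the work, as an engineer would, in place of code of your own. Each camera call takes 0.05 s, during which the arm holds its last target.

### The job

Gently push the round steel slug up the sloped gutter with the fingertips, over the crest near the top, so that it drops into the seat and rests against the tall end stop. Then push the swinging keeper bar fully across the gutter behind the slug so that it cannot roll back, and draw away. Only push: do not grip or lift the slug or the keeper, and leave the loose parts around the gutter where they are.

Things in the scene. Friction and masses are not known exactly. Their poses are not given: they have to be found in the camera images.
- gutter: Fixed grey steel gutter on a base plate 290 x 130 x 8 mm. Origin on the bench under its middle; x runs level along it, UPHILL, y across it (left looking uphill), z up. Channel 56 mm wide inside (y -28 to +28 mm), walls 4 mm thick, 15 mm above the floor. The floor rises straight from x -125, z 30 mm (6.3 degrees) to the crest, then falls 11 degrees into the seat. Low end: see ramp.
- ramp (a point): Middle of the gutter's floor at the inner face of the low lip (gutter frame x -125, z 30 mm). The lip stands 10 mm above the floor, 6 mm thick; above it the low end is open. The point's x axis runs up the floor of the ramp, its z axis stands square on the floor.
- slug: Loose sawn steel slug, lightly oiled (friction about 0.35, on the fingers too), a plain solid cylinder 54 mm in diameter and 50 mm long, about 0.6 to 0.95 kg, lying across the gutter (axis across, flat ends to the side walls), at the start resting against the low lip. Origin at the centre of one flat end; z axis along the cylinder's axis.
- slug_mid (a point): Centre of the slug, on its axis midway between its ends; 27 mm from the round surface.
- seat (a point): Where slug_mid lies when the slug rests in the seat touching the tall end stop: x +90, y 0, z 73.5 mm in the gutter frame. The stop's flat face is at x +117 mm, its top at z 94 mm; the walls beside the seat are level, top z 66 mm.
- keeper (a joint): Angle (rad) of the keeper, a level steel bar 10 mm thick, z 74 to 86 mm, 91 mm long from its pivot. At 0 it points 150 degrees from the gutter's x axis (counter-clockwise from above); grows counter-clockwise: 0.52 parallel to the gutter, pointing downhill; 2.094 (end stop) straight across it, pointing to -y, 4 mm behind a seated slug. Starts at 0 to 0.4. Friction 0.05 N m holds it where left.
- crest (a point): Middle of the crest of the gutter's floor: x +65, z 51 mm in the gutter frame. Released short of the crest the slug rolls back down; past it, it rolls by itself into the seat.
- keeper_pivot (a point): Pivot axis of the keeper at mid-height of the bar: x +54, y +47, z 80 mm in the gutter frame (outside the +y wall).
- keeper_end (a point): Middle of the free end of the keeper bar, 91 mm from keeper_pivot.
- cutter: Loose bystander: toothed brown shell end mill standing upright, 39 mm across, 46 mm high, beside the gutter on its -y side. Origin under its centre.
- tee_nut: Loose bystander: small stepped steel T-nut, 34 x 35 x 18 mm, on the bench on the gutter's -y side. Origin under its centre.
- stub: Loose bystander: stub of a twist drill, 63 x 27 x 25 mm, lying on the bench on the gutter's +y side, near the low end. Origin under its centre.
Not all that is in view belongs to the job. What is meant by the slug is not green, purple or turquoise, and is the larger of those in its own colour.

How it is judged (in metres and radians):
On the way, in this order (a step that is already met when the one before it is completed fails the run):
1. the slug lies at rest in the seat against the end stop, the keeper not yet across (x of slug_mid in the frame of gutter between 0.084 and 0.097 m and z of slug_mid in the frame of gutter between 0.065 and 0.08 m and y of slug_mid in the frame of gutter between -0.012 and 0.012 m and linear speed of slug below 0.02 m/s and value of joint keeper below 1.5 rad), for 0.2 s.
2. the keeper is swung across the gutter behind the slug (x of slug_mid in the frame of gutter between 0.084 and 0.097 m and z of slug_mid in the frame of gutter between 0.065 and 0.08 m and y of slug_mid in the frame of gutter between -0.012 and 0.012 m and value of joint keeper above 1.95 rad), for 0.2 s.
At the end, for the whole second after the job is handed in: The slug rests in the seat (its centre 84 to 97 mm along the gutter frame's x, between 65 and 80 mm high, within 12 mm of the middle, slower than 20 mm/s) and the keeper is past 1.95 rad of its 2.094 (all of step 2 and linear speed of slug below 0.02 m/s); the robot touches nothing.
It fails at once if the slug is lifted more than 15 mm off the line of the gutter's floor (z of slug_mid in the frame of ramp above 0.042 m).
It fails at once if the slug is gripped or pushed hard (over 35 N) (contact force between the fingers and slug above 35 N).
It fails at once if the keeper is gripped or pushed hard (over 35 N) (contact force between the fingers and keeper above 35 N).
It fails at once if a loose part beside the gutter is moved more than 20 mm (distance of any of cutter, tee_nut, stub from where it was at the start of the episode above 0.02 m).
It also fails if it takes over 54 s, if anything falls off the work surface, if the arm or the gripper's body presses on something with over 40 N, if the wrist force passes 120 N, or if a joint passes its speed limit or range.

## Working session

There is one attempt and no reset: what is moved stays moved. The work goes in short steps, Python scripts to look and compute and a tool call to move; the robot and the scene stay as the last step left them, time stands still between calls to the robot, and variables do not carry over. Pictures are saved under pics/ and viewed, and the job is handed in when it is done.

Besides the shell and the picture viewer there is one more tool, called after "Call:" in YAML: its name, and indented under it one key for each argument. jog_arm: Moves the arm, as the interface text tells. Its arguments: {"type":"object","properties":{"plan":{"type":"array"},"grip":{"type":"number"},"squeeze":{"type":"number"}},"required":["plan"]}

```bash
ls; mkdir -p pics; cat > h.py <<'E'
import numpy as np, cv2
from rig import env, vision, close_job, spotter
def cam(n):
    c=vision.camera_info(n); R=cv2.Rodrigues(np.array(c['rvec'],float))[0]; return c,R,np.array(c['tvec'],float)
def world(n,d):
    c,R,t=cam(n); v,u=np.mgrid[0:d.shape[0],0:d.shape[1]]
    P=np.stack([(u-c['cx'])/c['fx']*d,(v-c['cy'])/c['fy']*d,d],-1)
    return (P-t)@R
def proj(n,X):
    c,R,t=cam(n); p=np.atleast_2d(X)@R.T+t
    return np.c_[p[:,0]/p[:,2]*c['fx']+c['cx'],p[:,1]/p[:,2]*c['fy']+c['cy']]
E
python3 - <<'E'
from h import *
s=env.observe(); print({k:np.round(v,3).tolist() for k,v in s.items()})
for n in('top','side'):
    im,d=vision.get_image(n); cv2.imwrite(f'pics/{n}0.png',im[...,::-1]); np.savez(f'{n}0.npz',im=im,d=d)
    c,R,t=cam(n); print(n,c['fx'],np.round(-R.T@t,3),np.round(R[2],2))
    for q in('gutter','slug','keeper','cutter','tee_nut','stub'):
        for r in spotter.trace(n,q)[:4]:
            m=r['pixels']&(d>0); W=world(n,d)[m]
            print(n,q,round(r['score'],2),np.round(r['rect']).tolist(),np.round(np.median(W,0),3) if len(W) else '', np.round(im[r['pixels']].mean(0)))
E
```

```text
pics
{'time_s': 0.0, 'q': [62.893, 21.84, 74.388, -0.001, 83.857, -12.336], 'qvel': [0.018, 0.137, 0.027, 0.001, -0.004, -0.054], 'joint_efforts': [0.0, -44.847, -23.128, -0.0, 0.005, 0.0], 'position': [0.14, 0.532, 0.231], 'tool_rot': [[-0.967, 0.255, -0.001], [0.255, 0.967, -0.001], [0.0, -0.001, -1.0]], 'ft_force': [-0.281, -0.494, -0.128], 'wrist_torque': [0.031, -0.035, 0.025], 'grip_width': 0.085}
top 456.41261812587146 [0.354 0.225 0.928] [ 0.22  0.   -0.98]
top gutter 0.89 [156.0, 157.0, 301.0, 246.0] [0.544 0.308 0.037] [75. 86. 93.]
top slug 0.91 [309.0, 122.0, 324.0, 144.0] [0.694 0.109 0.033] [15. 83. 27.]
top slug 0.86 [264.0, 162.0, 293.0, 195.0] [0.579 0.197 0.08 ] [122. 123. 117.]
top slug 0.86 [261.0, 103.0, 282.0, 125.0] [0.731 0.204 0.034] [116. 116. 110.]
top slug 0.85 [176.0, 266.0, 210.0, 298.0] [0.392 0.356 0.049] [  8. 103.  93.]
top keeper 0.53 [193.0, 211.0, 249.0, 221.0] [0.502 0.309 0.085] [ 94. 100. 105.]
top cutter 0.8 [169.0, 126.0, 187.0, 148.0] [0.686 0.402 0.038] [51. 42. 33.]
top cutter 0.67 [153.0, 156.0, 301.0, 245.0] [0.544 0.308 0.037] [75. 86. 
[... 422 characters left out ...]
.0, 190.0] [0.697 0.117 0.028] [ 48. 111.  58.]
side slug 0.77 [225.0, 174.0, 252.0, 203.0] [0.581 0.215 0.076] [177. 172. 166.]
side slug 0.7 [151.0, 197.0, 178.0, 221.0] [0.734 0.214 0.03 ] [175. 170. 165.]
side slug 0.65 [332.0, 245.0, 365.0, 280.0] [0.395 0.378 0.048] [ 48. 144. 135.]
side keeper 0.64 [282.0, 196.0, 289.0, 238.0] [0.502 0.345 0.087] [132. 134. 136.]
side cutter 0.59 [161.0, 265.0, 181.0, 297.0] [0.688 0.412 0.037] [97. 85. 73.]
side cutter 0.17 [278.0, 194.0, 291.0, 238.0] [0.502 0.322 0.087] [139. 140. 142.]
side tee_nut 0.55 [178.0, 228.0, 196.0, 241.0] [0.679 0.277 0.012] [123. 118. 112.]
side stub 0.55 [302.0, 178.0, 320.0, 203.0] [0.436 0.147 0.021] [125. 120. 114.]
```

```bash
python3 - <<'E'
import cv2,numpy as np
t=cv2.imread('pics/top0.png');s=cv2.imread('pics/side0.png')
a=cv2.resize(t[95:310,130:340],None,fx=2.6,fy=2.6,interpolation=2)
cv2.imwrite('pics/topc.png',a)
cv2.imwrite('pics/sidec.png',cv2.resize(s[150:330,140:380],None,fx=3.2,fy=3.2,interpolation=2))
E
```

```text
(no output)
```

View pics/topc.png

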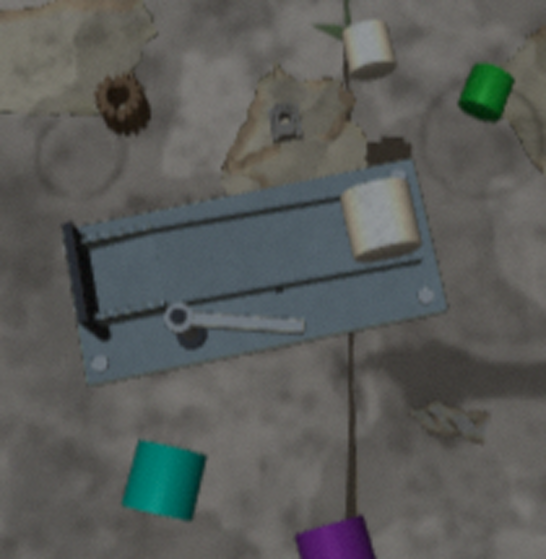

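View pics/sidec.png

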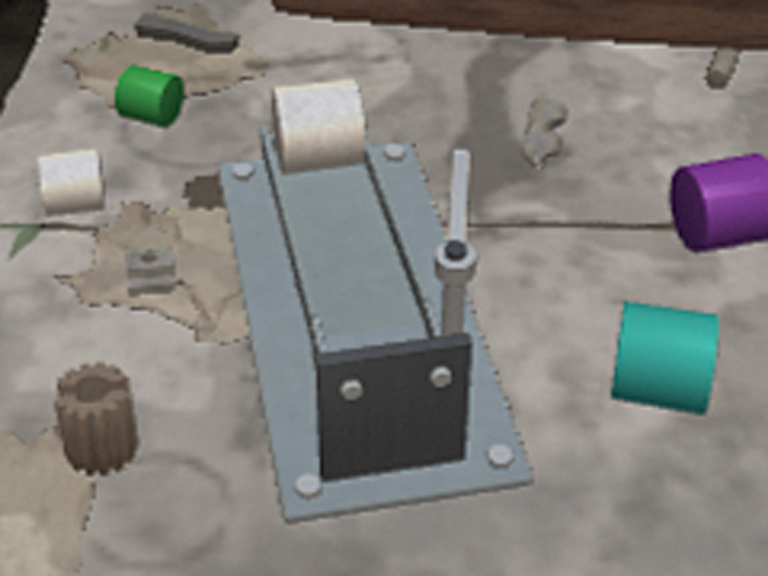

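View pics/top0.png

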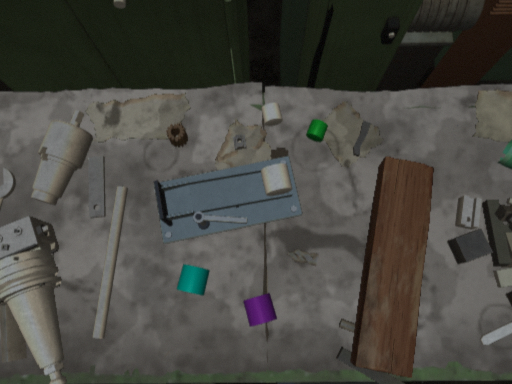

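The slug is the larger white cylinder, in the gutter at top pixel (278,178) and side pixel (238,188). The smaller white one at top (272,114) lies on the bench. The green, purple and turquoise ones are ruled out. Next I'll fit the gutter frame.

```bash
python3 - <<'E'
from h import *
from scipy.optimize import least_squares
pts=[]
D={}
for n in('top','side'):
    z=np.load(n+'0.npz'); W=world(n,z['d']); D[n]=(z['im'],z['d'],W)
    vision.get_image(n)
    m=spotter.trace(n,'gutter')[0]['pixels']&(z['d']>0)
    m=cv2.dilate(m.astype(np.uint8),np.ones((5,5)))>0
    P=W[m]; 
    # gutter plate
    pl=P[(abs(P[:,2]-0.008)<0.004)&(P[:,0]>.4)]
    r=cv2.minAreaRect(pl[:,:2].astype(np.float32)*1000); print(n,len(pl),r)
    print('bench z',np.median(W[330:,200:300,2]))
# height model fit with all points in region
def hm(G):  # gutter-frame xy -> z
    x,y=G[:,0],G[:,1]; h=np.where((abs(x)<.145)&(abs(y)<.065),.008,0.)
    fl=np.where(x<.065,.030+(x+.125)*np.tan(np.radians(6.3)),.051-(x-.065)*np.tan(np.radians(11)))
    ins=(abs(y)<.032)&(x>-.131)&(x<.117)
    h=np.where(ins,np.where(abs(y)<.028,np.where(x<-.125,.040,fl),np.minimum(fl+.015,.066)),h)
    h=np.where((x>=.117)&(x<.127)&(abs(y)<.036),.094,h)
    return h
W=np.concatenate([D[n][2][D[n][1]>0] for n in D])
def sel(p):
    c,s=np.cos(p[2]),np.sin(p[2]); G=(W[:,:2]-p[:2])@np.array([[c,-s],[s,c]]); return G
p=np.array([.565,.29,np.radians(100)])
p0=None
for n in('top',):
    pass
def cost(p):
    G=sel(p); k=(abs(G[:,0])<.16)&(abs(G[:,1])<.08)&(W[:,2]<.15)
    k&=~((abs(G[:,1])<.03)&(G[:,0]<-.06))      # slug
    k&=~((G[:,1]>.03)&(W[:,2]>.05))            # keeper
    r=np.clip(abs(W[k,2]-hm(G[k])),0,.02); return r.mean()
from scipy.optimize import minimize
best=None
for yaw in range(80,125,5):
    for dx in(-.01,.01):
        r=minimize(cost,[.555+dx,.30,np.radians(yaw)],method='Nelder-Mead',options=dict(initial_simplex=np.array([.555+dx,.30,np.radians(yaw)])+np.array([[0,0,0],[.02,0,0],[0,.02,0],[0,0,.1]])))
        if best is None or r.fun<best.fun: best=r
print(best.x,np.degrees(best.x[2]),best.fun)
p=best.x; np.save('gut.npy',p)
G=sel(p)
def inn(x0,x1,y0,y1,z0,z1):
    return (G[:,0]>x0)&(G[:,0]<x1)&(G[:,1]>y0)&(G[:,1]<y1)&(W[:,2]>z0)&(W[:,2]<z1)
k=inn(-.14,.0,-.04,.04,.06,.12); print('slug',np.percentile(G[k],[1,50,99],axis=0).round(4).tolist(),np.percentile(W[k,2],99))
k=inn(-.1,.08,.02,.12,.07,.1); print('keeper',k.sum(),np.percentile(G[k],[1,50,99],axis=0).round(4).tolist())
g=G[k]-[.054,.047]; f=np.hypot(*g.T)>.03; a=np.degrees(np.arctan2(*g[f].mean(0)[::-1])); print('keeper ang',a,a-150, np.hypot(*g.T).max())
k=inn(.1,.14,-.05,.05,.07,.12); print('stop',np.percentile(G[k],[1,50,99],axis=0).round(4).tolist(),np.percentile(W[k,2],[50,99]))
# heights map of obstacles
for n in D:
    V=D[n][2]; 
Wt=D['top'][2]; 
for y in np.arange(.6,-.3,-.05):
    print('%.2f'%y,[ (lambda k: round(float(np.percentile(Wt[k,2],95)),3) if k.sum()>3 else None)((abs(Wt[...,1]-y)<.025)&(abs(Wt[...,0]-x)<.025)&(D['top'][1]>0)) for x in np.arange(.2,.9,.05)])
E
```

```text
top 3326 ((558.4840087890625, 296.78955078125), (134.40550231933594, 290.6266784667969), 12.213814735412598)
bench z -0.0010400572075543622
side 3402 ((558.7770385742188, 297.27886962890625), (134.00677490234375, 291.3204650878906), 11.35003662109375)
bench z 0.0019475775100230152
[0.56196311 0.29899092 1.76367338] 101.05104122783312 0.004383974759400419
slug [[-0.1293, -0.0249], [-0.0953, 0.0001], [-0.0774, 0.0245]] 0.08777383189576807
keeper 750 [[-0.0971, 0.0206], [0.026, 0.0539], [0.0656, 0.0734]]
keeper ang 172.4653832282804 22.465383228280388 0.15584100270635426
stop [[0.118, -0.037], [0.1251, 0.0008], [0.1305, 0.0376]] [0.08841428 0.09657542]
0.60 [0.072, 0.083, 0.087, 0.084, 0.091, 0.002, 0.003, 0.009, 0.068, 0.084, 0.086, 0.051, 0.003, None]
0.55 [0.001, 0.002, 0.023, 0.023, 0.023, 0.023, 0.02, 0.011, 0.009, 0.008, 0.003, 0.004, 0.004, None]
0.50 [0.001, 0.002, 0.002, 0.002, 0.017, 0.021, 0.022, 0.022, 0.018, 0.002, 0.002, 0.004, 0.008, 0.215]
0.45 [0.001, 0.002, 0.002, 0.002, 0.002, 0.002, 0.007, 0.077, 0.006, 0.001, 0.003, 0.003, 0.008, 0.216]
0.40 [0.0, 0.002, 0.002, 0.00
[... 683 characters left out ...]
0.05 [0.019, 0.085, 0.083, 0.08, 0.076, 0.002, 0.001, 0.0, -0.0, 0.009, 0.003, 0.005, 0.001, None]
-0.00 [0.08, 0.085, 0.083, 0.081, 0.079, 0.076, 0.073, 0.071, 0.067, 0.011, 0.012, 0.003, 0.001, None]
-0.05 [0.081, 0.084, 0.082, 0.08, 0.078, 0.076, 0.074, 0.071, 0.069, 0.0, 0.001, -0.0, 0.001, None]
-0.10 [-0.0, 0.001, 0.001, 0.001, 0.002, 0.072, 0.073, 0.07, 0.068, 0.0, -0.001, -0.001, 0.001, None]
-0.15 [-0.0, 0.001, 0.001, 0.001, 0.002, 0.045, 0.026, 0.0, -0.0, -0.0, 0.0, -0.0, 0.001, None]
-0.20 [0.001, 0.007, 0.008, 0.0, 0.046, 0.054, 0.048, 0.038, 0.0, 0.001, 0.001, 0.0, 0.001, None]
-0.25 [0.001, 0.001, 0.009, 0.008, 0.057, 0.058, 0.087, 0.07, 0.038, 0.053, 0.002, 0.002, 0.003, None]
```

```bash
cat >> h.py <<'E'
def g2w(p,X):
    X=np.atleast_2d(X).astype(float); c,s=np.cos(p[2]),np.sin(p[2])
    return np.c_[p[0]+c*X[:,0]-s*X[:,1],p[1]+s*X[:,0]+c*X[:,1],X[:,2]]
def wire(im,n,p,kq,s,off):
    im=cv2.resize(im[...,::-1],None,fx=s,fy=s,interpolation=2)
    def L(X,col):
        q=np.int32(np.round((proj(n,g2w(p,X))+.5-off)*s)); cv2.polylines(im,[q.reshape(-1,1,2)],False,col,1,cv2.LINE_AA)
    L([[-.145,-.065,.008],[.145,-.065,.008],[.145,.065,.008],[-.145,.065,.008],[-.145,-.065,.008]],(0,0,255))
    for y in(-.028,.028): L([[-.125,y,.045],[.065,y,.066],[.117,y,.066]],(0,255,0))
    L([[.117,-.028,.094],[.117,.028,.094]],(0,255,255))
    a=np.radians(150)+kq
    L([[.054,.047,.086],[.054+.091*np.cos(a),.047+.091*np.sin(a),.086]],(255,0,255))
    return im
E
python3 - <<'E'
from h import *
for n,(x0,y0,x1,y1) in(('top',(145,145,310,255)),('side',(195,165,320,320))):
    z=np.load(n+'0.npz')
    for j,p in enumerate(([.562,.299,1.7637],[.5585,.297,np.radians(101.8)])):
        im=wire(z['im'][y0:y1,x0:x1],n,p,.37,4 if n=='top' else 3.7,np.array([x0,y0]))
        cv2.imwrite(f'pics/w_{n}{j}.png',im); 
E
```

```text
(no output)
```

View pics/w_top1.png

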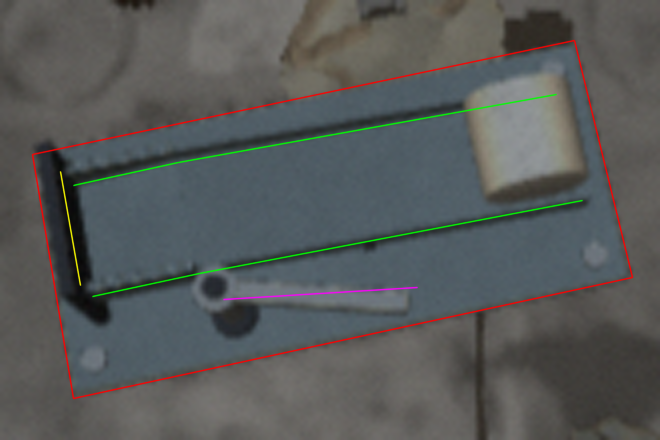

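View pics/w_side1.png

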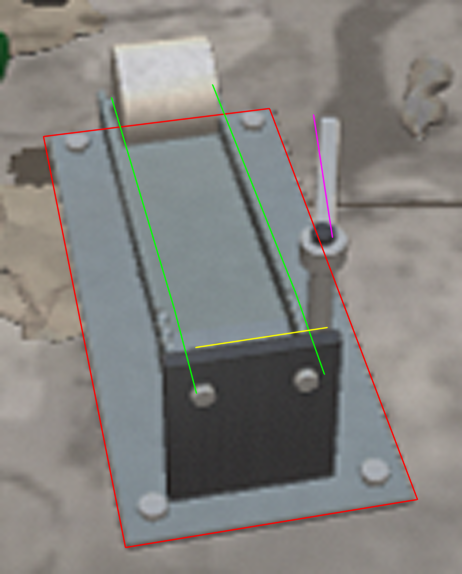

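View pics/w_top0.png

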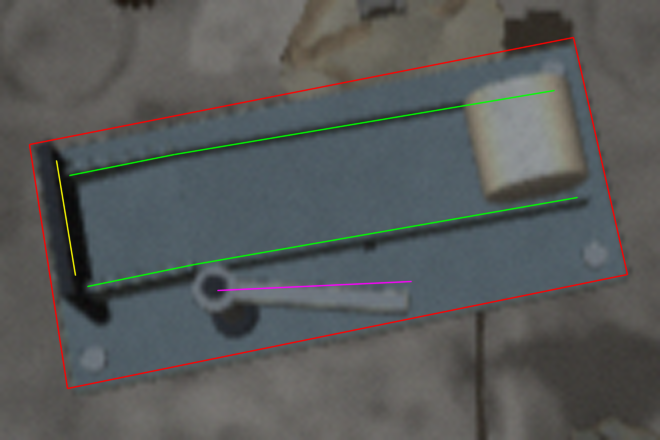

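View pics/w_side0.png

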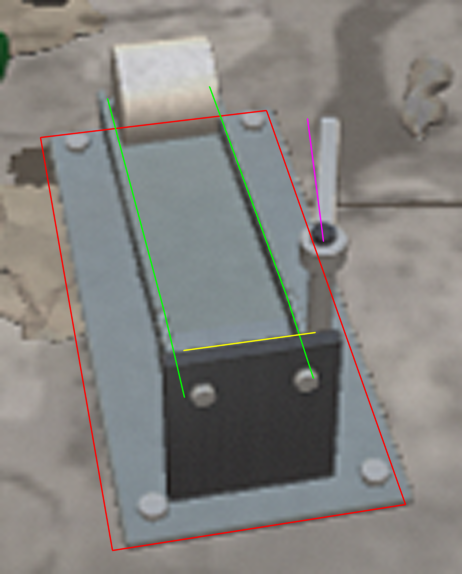

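The raised parts fit between my two solutions. I'll use gutter centre (0.561, 0.298) and yaw 101.5°. The slug lies at x ≈ -0.105, which agrees with resting on the lip. First I'll shut the gripper and turn the tool so its x axis points along the gutter.

Call:
jog_arm:
  plan:
    - [[0, 0, 0, 0, 0, 1], [0, 0, 0, 0, 0, 1], [0, 0, 0, 0, 0, 1], [0, 0, 0, 0, 0, 1], [0, 0, 0, 0, 0, 1], [0, 0, 0, 0, 0, 1], [0, 0, 0, 0, 0, 1], [0, 0, 0, 0, 0, 0.41], [0, 0, 0, 0, 0, 0]]
  grip: -1
  squeeze: 20

```text
time_s: 1.8
position: [0.1402, 0.5318, 0.2313]
tool_rot: [[-0.2, 0.98, -0.0], [0.98, 0.2, -0.0], [-0.0, -0.0, -1.0]]
ft_force: [-0.2, -0.7, 0.3]
grip_width: -0.0002
```

```bash
cat >> h.py <<'E'
P=np.array([.561,.298,np.radians(101.5)])
def togut(X):
    c,s=np.cos(P[2]),np.sin(P[2]); d=np.asarray(X)-[P[0],P[1],0]; return np.array([c*d[0]+s*d[1],-s*d[0]+c*d[1],d[2]])
def st():
    s=env.observe(); R=np.array(s['tool_rot']); print('t',round(s['time_s'],2),'gut',togut(s['position']).round(4),'yaw',np.degrees(np.arctan2(R[1,0],R[0,0])).round(2),'z',R[:,2].round(3),'F',np.round(s['ft_force'],1),'w',round(s['grip_width'],4),'q',np.round(s['q'],0)); return s
E
python3 -c "
from h import *
st()"
```

```text
t 1.8 gut [0.313  0.3657 0.2313] yaw 101.52 z [-0. -0. -1.] F [-0.2 -0.7  0.3] w -0.0002 q [63. 22. 74. -0. 84. 51.]
```

Call:
jog_arm:
  plan:
    - [[-0.75, 0.57, 0, 0, 0, 0], [-0.75, 0.57, 0, 0, 0, 0], [-0.75, 0.57, 0, 0, 0, 0], [-0.75, 0.57, 0, 0, 0, 0], [-0.75, 0.57, 0, 0, 0, 0], [-0.75, 0.57, 0, 0, 0, 0], [-0.75, 0.57, 0, 0, 0, 0], [-0.75, 0.57, 0, 0, 0, 0]]

```text
time_s: 2.6
position: [0.368, 0.332, 0.2315]
tool_rot: [[-0.202, 0.979, 0.0], [0.979, 0.202, 0.0], [0.0, 0.0, -1.0]]
ft_force: [-0.6, 1.3, 0.2]
grip_width: 0.0005
```

Call:
jog_arm:
  plan:
    - [[-0.75, 0.57, 0, 0, 0, 0], [-0.75, 0.57, 0, 0, 0, 0], [-0.75, 0.57, 0, 0, 0, 0], [-0.75, 0.57, 0, 0, 0, 0], [-0.75, 0.57, 0, 0, 0, 0], [-0.75, 0.57, 0, 0, 0, 0], [-0.75, 0.57, 0, 0, 0, 0], [-0.75, 0.57, 0, 0, 0, 0], [0, 0, 0, 0, 0, 0], [0, 0, 0, 0, 0, 0]]

```text
time_s: 3.6
position: [0.5939, 0.1341, 0.2309]
tool_rot: [[-0.201, 0.98, -0.001], [0.98, 0.201, 0.0], [0.0, -0.001, -1.0]]
ft_force: [0.2, -0.3, 0.2]
grip_width: 0.0
```

```bash
python3 -c "
from h import *
st()"
```

```text
t 3.6 gut [-0.1672  0.0005  0.2309] yaw 101.57 z [-0.001  0.    -1.   ] F [ 0.2 -0.3  0.2] w 0.0 q [  2.  28.  64.   0.  88. -10.]
```

Call:
jog_arm:
  plan:
    - [[0, 0, 0.9, 0, 0, 0], [0, 0, 0.9, 0, 0, 0], [0, 0, 0.9, 0, 0, 0], [0, 0, 0.9, 0, 0, 0], [0, 0, 0.5, 0, 0, 0], [0, 0, 0.37, 0, 0, 0], [0, 0, 0, 0, 0, 0], [0, 0, 0, 0, 0, 0]]

```text
time_s: 4.4
position: [0.5936, 0.1352, 0.0533]
tool_rot: [[-0.202, 0.979, 0.001], [0.979, 0.202, 0.0], [-0.0, 0.001, -1.0]]
ft_force: [0.2, -0.7, -0.8]
grip_width: 0.0001
```

```bash
cat > look.py <<'E'
import sys
from h import *
tag=sys.argv[1]; st(); ims=[]
for n,(x0,y0,x1,y1),s in(('top',(140,125,320,255),2.2),('side',(195,140,320,320),2.2)):
    im,d=vision.get_image(n); np.savez(f'{n}{tag}.npz',im=im,d=d)
    ims.append(cv2.resize(im[y0:y1,x0:x1,::-1],None,fx=s,fy=s,interpolation=2))
    W=world(n,d); V=(W-[P[0],P[1],0]); c,sn=np.cos(P[2]),np.sin(P[2])
    for r in spotter.trace(n,'slug')[:5]:
        m=r['pixels']&(d>0); g=np.stack([c*V[...,0]+sn*V[...,1],-sn*V[...,0]+c*V[...,1],V[...,2]],-1)[m]
        if len(g) and abs(np.median(g[:,1]))<.035 and abs(np.median(g[:,0]))<.15: print(n,'slug',round(r['score'],2),np.percentile(g,[3,50,97],axis=0).round(3).tolist())
h=max(i.shape[0] for i in ims); o=np.hstack([np.pad(i,((0,h-i.shape[0]),(0,0),(0,0))) for i in ims]); cv2.imwrite(f'pics/l{tag}.png',o)
E
python3 look.py 1
```

```text
t 4.4 gut [-0.166   0.0006  0.0533] yaw 101.63 z [ 0.001  0.    -1.   ] F [ 0.2 -0.7 -0.8] w 0.0001 q [  2.  37.  78.   0.  64. -10.]
top slug 0.83 [[-0.116, -0.024, 0.052], [-0.096, 0.001, 0.082], [-0.078, 0.024, 0.087]]
side slug 0.7 [[-0.114, -0.025, 0.046], [-0.085, -0.003, 0.076], [-0.077, 0.023, 0.087]]
```

View pics/l1.png

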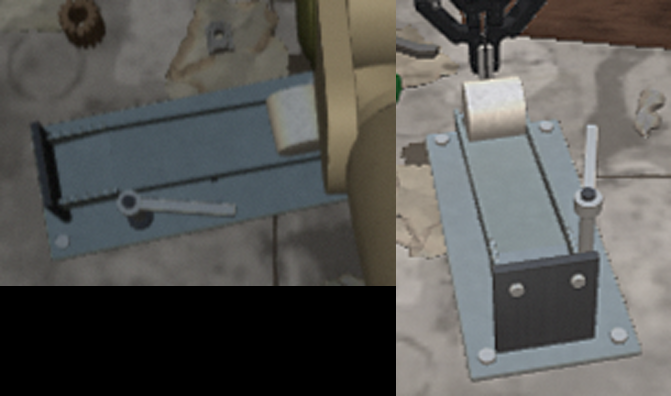

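The fingers stand behind the slug, centred across it. Now a slow push along the slope.

Call:
jog_arm:
  plan:
    - [[0, 0, 0.12, 0, 0, 0], [0.12, 0, 0, 0, 0, 0], [0.12, 0, 0, 0, 0, 0], [0.12, 0, 0, 0, 0, 0], [0.12, 0, 0, 0, 0, 0], [0.12, 0, -0.013, 0, 0, 0], [0.12, 0, -0.013, 0, 0, 0], [0.12, 0, -0.013, 0, 0, 0], [0.12, 0, -0.013, 0, 0, 0], [0.12, 0, -0.013, 0, 0, 0]]

```text
time_s: 5.6
position: [0.5851, 0.1771, 0.0505]
tool_rot: [[-0.2, 0.98, 0.0], [0.98, 0.2, -0.0], [-0.0, 0.0, -1.0]]
ft_force: [0.3, -4.2, 3.2]
grip_width: -0.0
```

```bash
python3 look.py 2
```

```text
t 5.6 gut [-0.1233  0.0005  0.0505] yaw 101.54 z [ 0. -0. -1.] F [ 0.3 -4.2  3.2] w -0.0 q [ 6. 38. 78. -0. 64. -6.]
top slug 0.55 [[-0.056, -0.057, 0.005], [0.039, 0.014, 0.041], [0.128, 0.066, 0.09]]
top slug 0.4 [[-0.066, -0.026, 0.037], [-0.061, -0.002, 0.073], [-0.058, 0.024, 0.082]]
side slug 0.98 [[-0.091, -0.025, 0.05], [-0.063, -0.001, 0.078], [-0.056, 0.023, 0.09]]
```

View pics/l2.png

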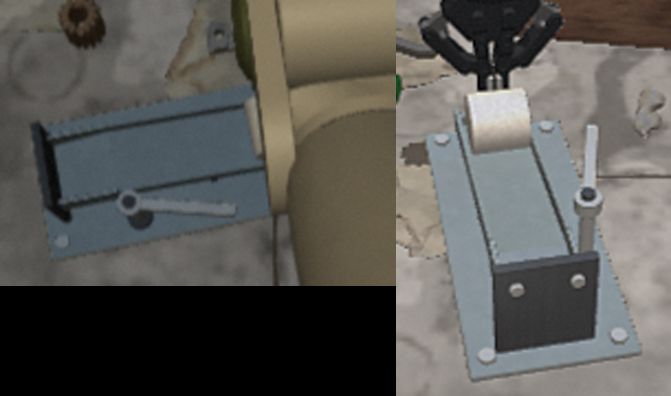

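The slug rolls ahead of the fingers squarely with about 4 N. I'll continue.

Call:
jog_arm:
  plan:
    - [[0.13, 0, -0.014, 0, 0, 0], [0.13, 0, -0.014, 0, 0, 0], [0.13, 0, -0.014, 0, 0, 0], [0.13, 0, -0.014, 0, 0, 0], [0.13, 0, -0.014, 0, 0, 0], [0.13, 0, -0.014, 0, 0, 0], [0.13, 0, -0.014, 0, 0, 0], [0.13, 0, -0.014, 0, 0, 0], [0.13, 0, -0.014, 0, 0, 0], [0.13, 0, -0.014, 0, 0, 0]]

```text
time_s: 6.8
position: [0.5745, 0.2282, 0.056]
tool_rot: [[-0.2, 0.98, -0.0], [0.98, 0.2, -0.0], [-0.0, -0.0, -1.0]]
ft_force: [1.0, -3.7, 2.7]
grip_width: -0.0001
```

```bash
python3 look.py 3
```

```text
t 6.8 gut [-0.0711  0.0006  0.056 ] yaw 101.55 z [-0. -0. -1.] F [ 1.  -3.7  2.7] w -0.0001 q [11. 38. 77. -0. 65. -1.]
side slug 0.88 [[-0.042, -0.025, 0.054], [-0.011, -0.003, 0.084], [-0.003, 0.023, 0.096]]
```

View pics/l3.png

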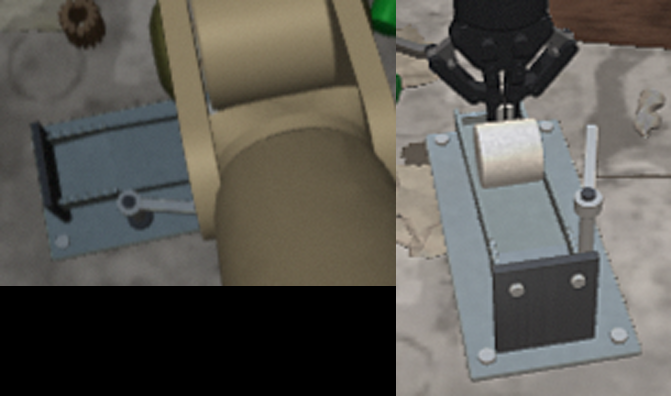

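Call:
jog_arm:
  plan:
    - [[0.13, 0, -0.014, 0, 0, 0], [0.13, 0, -0.014, 0, 0, 0], [0.13, 0, -0.014, 0, 0, 0], [0.13, 0, -0.014, 0, 0, 0], [0.13, 0, -0.014, 0, 0, 0], [0.13, 0, -0.014, 0, 0, 0], [0.13, 0, -0.014, 0, 0, 0], [0.13, 0, -0.014, 0, 0, 0], [0.13, 0, -0.014, 0, 0, 0], [0.13, 0, -0.014, 0, 0, 0]]

```text
time_s: 8.0
position: [0.5641, 0.2792, 0.0616]
tool_rot: [[-0.2, 0.98, -0.0], [0.98, 0.2, -0.0], [-0.0, -0.0, -1.0]]
ft_force: [0.3, -4.0, 1.6]
grip_width: -0.0002
```

Call:
jog_arm:
  plan:
    - [[0.13, 0, -0.014, 0, 0, 0], [0.13, 0, -0.014, 0, 0, 0], [0.13, 0, -0.014, 0, 0, 0], [0.13, 0, -0.014, 0, 0, 0], [0.13, 0, -0.014, 0, 0, 0], [0.13, 0, -0.014, 0, 0, 0], [0.1, 0, -0.01, 0, 0, 0]]

```text
time_s: 8.7
position: [0.557, 0.3138, 0.0653]
tool_rot: [[-0.2, 0.98, -0.0], [0.98, 0.2, 0.0], [0.0, -0.0, -1.0]]
ft_force: [0.7, -4.2, 2.0]
grip_width: 0.0003
```

```bash
python3 look.py 4
```

```text
t 8.7 gut [0.0163 0.0008 0.0653] yaw 101.56 z [-0.  0. -1.] F [ 0.7 -4.2  2. ] w 0.0003 q [19. 39. 72.  0. 69.  7.]
side slug 0.8 [[0.044, -0.026, 0.065], [0.073, -0.003, 0.095], [0.082, 0.022, 0.105]]
```

View pics/l4.png

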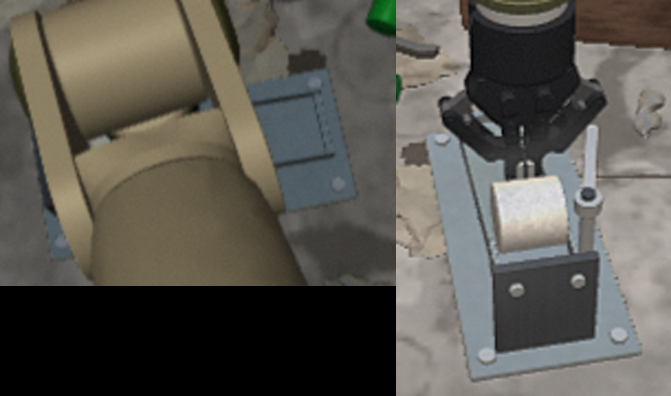

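The slug centre is at about x 0.055, just short of the crest. I'll ease it over more slowly.

Call:
jog_arm:
  plan:
    - [[0.07, 0, -0.007, 0, 0, 0], [0.07, 0, -0.007, 0, 0, 0], [0.07, 0, -0.007, 0, 0, 0], [0.07, 0, 0, 0, 0, 0], [0.07, 0, 0, 0, 0, 0], [0.07, 0, 0, 0, 0, 0], [0.07, 0, 0, 0, 0, 0], [0.05, 0, 0, 0, 0, 0], [0, 0, 0, 0, 0, 0]]

```text
time_s: 9.8
position: [0.5527, 0.3348, 0.0661]
tool_rot: [[-0.201, 0.98, -0.0], [0.98, 0.201, 0.0], [0.0, -0.0, -1.0]]
ft_force: [-0.2, -0.3, -0.3]
grip_width: -0.0
```

```bash
python3 look.py 5
```

```text
t 9.8 gut [0.0377 0.0008 0.0661] yaw 101.57 z [-0.  0. -1.] F [-0.2 -0.3 -0.3] w -0.0 q [21. 40. 71.  0. 69.  9.]
side slug 0.84 [[0.077, -0.026, 0.075], [0.101, -0.004, 0.098], [0.113, 0.021, 0.102]]
```

View pics/l5.png

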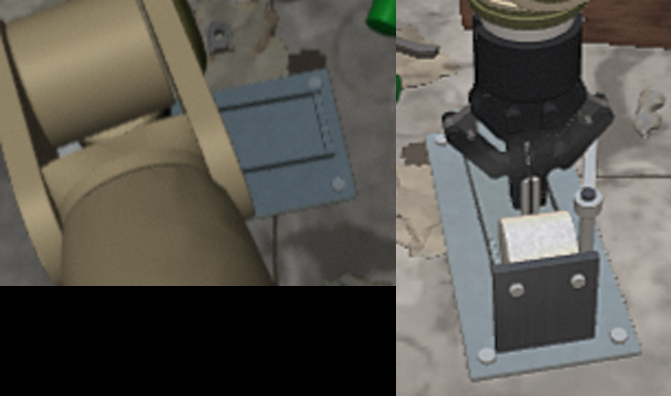

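The slug has dropped into the seat (centre ≈ 0.088–0.09) and the finger force is zero. I'll back off, lift, and go round to the outer (+y) side of the keeper.

Call:
jog_arm:
  plan:
    - [[-0.3, 0, 0, 0, 0, 0], [-0.1, 0, -0.4, 0, 0, 0], [0, 0, -0.9, 0, 0, 0], [0, 0, -0.8, 0, 0, 0], [-0.11, -0.6, 0, 0, 0, 0], [-0.11, -0.7, 0, 0, 0, 0], [-0.11, -0.7, 0, 0, 0, 0], [-0.12, -0.6, 0, 0, 0, 0], [0, 0, 0, 0, 0, 0], [0, 0, 0, 0, 0, 0]]

```text
time_s: 11.0
position: [0.4583, 0.2798, 0.1505]
tool_rot: [[-0.2, 0.98, 0.001], [0.98, 0.2, 0.0], [0.0, 0.001, -1.0]]
ft_force: [-0.1, -0.4, 0.8]
grip_width: -0.0
```

```bash
python3 look.py 6
```

```text
t 11.0 gut [0.0027 0.1042 0.1505] yaw 101.51 z [ 0.001  0.    -1.   ] F [-0.1 -0.4  0.8] w -0.0 q [19. 25. 84. -0. 71.  7.]
side slug 0.7 [[0.08, -0.026, 0.076], [0.101, -0.005, 0.098], [0.113, 0.021, 0.102]]
```

View pics/l6.png

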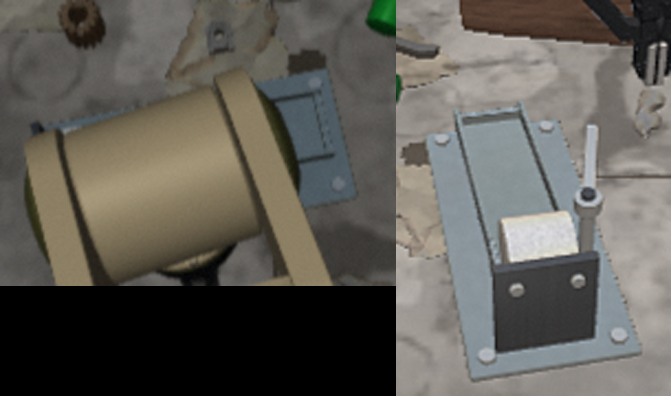

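Call:
jog_arm:
  plan:
    - [[0, 0, 0.7, 0, 0, 0], [0, 0, 0.7, 0, 0, 0], [0, 0, 0.4, 0, 0, 0], [0, 0, 0.18, 0, 0, 0], [0, 0, 0, 0, 0, 0], [0, 0, 0, 0, 0, 0]]

```text
time_s: 11.8
position: [0.4584, 0.2805, 0.0716]
tool_rot: [[-0.2, 0.98, 0.001], [0.98, 0.2, 0.0], [0.0, 0.001, -1.0]]
ft_force: [0.2, -0.4, 0.6]
grip_width: 0.0004
```

```bash
python3 look.py 7; python3 - <<'E'
import numpy as np
for a in (165,175,185,195,205,215,225,235,245,255,262,268,270):
    A=np.radians(a); u=np.array([np.cos(A),np.sin(A)]); n=np.array([np.sin(A),-np.cos(A)])
    r=62
    h=13*abs(n[0])+14.5*abs(n[1])
    p=np.array([54,47])+r*u+n*(5+h); print(a,p.round(1))
E
```

```text
t 11.8 gut [0.0033 0.1041 0.0716] yaw 101.55 z [ 0.001  0.    -1.   ] F [ 0.2 -0.4  0.6] w 0.0004 q [19. 30. 90. -0. 60.  7.]
top slug 0.66 [[0.066, -0.024, 0.081], [0.088, -0.01, 0.096], [0.114, 0.005, 0.101]]
side slug 0.88 [[0.075, -0.026, 0.072], [0.101, -0.004, 0.098], [0.117, 0.023, 0.102]]
165 [-0.1 84.7]
175 [-6.  72.9]
185 [-9.6 62.1]
195 [-11.7  52.6]
205 [-12.2  42.2]
215 [-10.7  31.4]
225 [-7.1 20.4]
235 [-1.2 10. ]
245 [7.  0.5]
255 [17.4 -7.4]
262 [ 25.7 -11.6]
268 [ 33.3 -14.3]
270 [ 36. -15.]
```

View pics/l7.png

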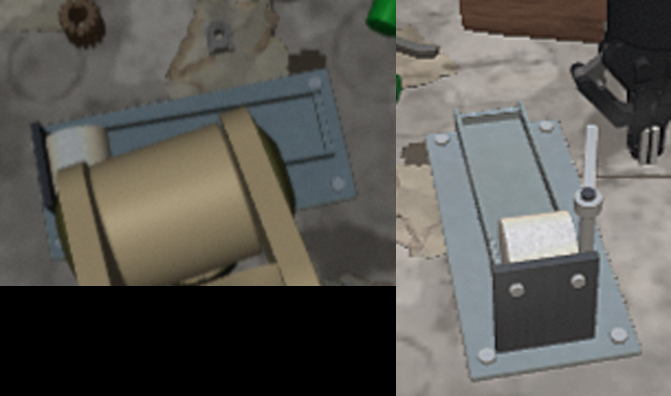

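Call:
jog_arm:
  plan:
    - [[-0.02, 0.12, 0, 0, 0, 0], [-0.02, 0.12, 0, 0, 0, 0], [-0.02, 0.12, 0, 0, 0, 0], [-0.02, 0.12, 0, 0, 0, 0], [-0.07, 0.15, 0, 0, 0, 0], [-0.07, 0.15, 0, 0, 0, 0], [-0.05, 0.14, 0, 0, 0, 0], [-0.04, 0.13, 0, 0, 0, 0], [0, 0, 0, 0, 0, 0]]

```text
time_s: 12.9
position: [0.5022, 0.2763, 0.0709]
tool_rot: [[-0.2, 0.98, 0.001], [0.98, 0.2, -0.0], [-0.0, 0.001, -1.0]]
ft_force: [0.4, 0.5, -0.1]
grip_width: 0.0001
```

```bash
python3 look.py 8
```

```text
t 12.9 gut [-0.0095  0.0619  0.0709] yaw 101.52 z [ 0.001 -0.    -1.   ] F [ 0.4  0.5 -0.1] w 0.0001 q [17. 33. 84. -0. 63.  5.]
top slug 0.48 [[0.098, -0.023, 0.065], [0.107, 0.006, 0.093], [0.119, 0.027, 0.101]]
side slug 0.64 [[0.077, -0.026, 0.079], [0.101, -0.003, 0.098], [0.113, 0.022, 0.102]]
```

View pics/l8.png

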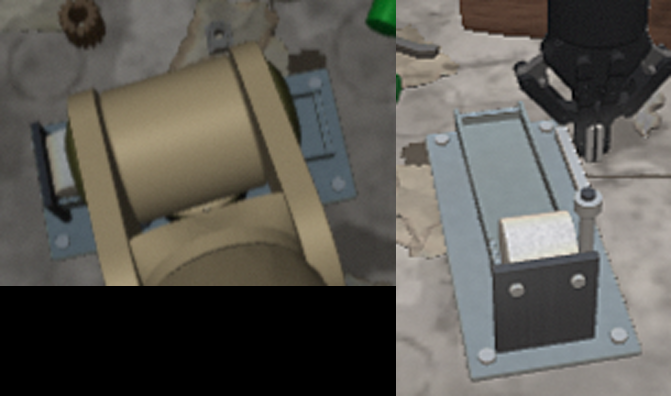

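The keeper is swinging with the fingers. I'll go on along the arc.

Call:
jog_arm:
  plan:
    - [[-0.03, 0.12, 0, 0, 0, 0], [-0.02, 0.12, 0, 0, 0, 0], [-0.01, 0.13, 0, 0, 0, 0], [0, 0.13, 0, 0, 0, 0], [0.01, 0.13, 0, 0, 0, 0], [0.03, 0.14, 0, 0, 0, 0], [0.04, 0.14, 0, 0, 0, 0], [0.05, 0.13, 0, 0, 0, 0], [0.07, 0.13, 0, 0, 0, 0], [0.08, 0.13, 0, 0, 0, 0]]

```text
time_s: 14.1
position: [0.551, 0.2958, 0.0709]
tool_rot: [[-0.2, 0.98, -0.0], [0.98, 0.2, -0.0], [-0.0, -0.0, -1.0]]
ft_force: [-1.0, -0.4, -1.1]
grip_width: -0.0001
```

```bash
python3 look.py 9
```

```text
t 14.1 gut [-0.0001  0.0103  0.0709] yaw 101.54 z [-0. -0. -1.] F [-1.  -0.4 -1.1] w -0.0001 q [17. 38. 74. -0. 68.  6.]
top slug 0.59 [[0.102, -0.033, 0.064], [0.109, -0.001, 0.093], [0.119, 0.023, 0.098]]
side slug 0.87 [[0.081, -0.026, 0.075], [0.101, -0.005, 0.098], [0.113, 0.021, 0.102]]
```

View pics/l9.png

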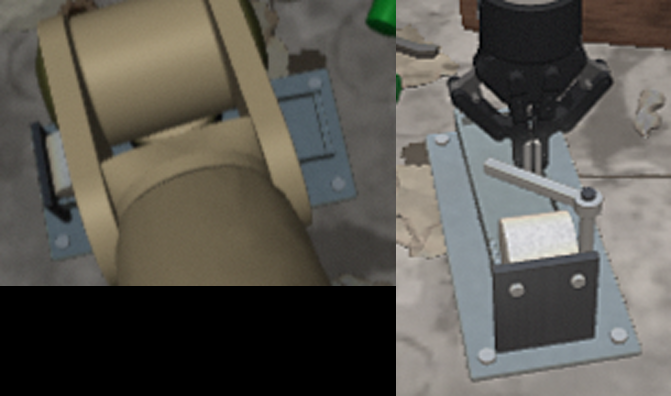

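Call:
jog_arm:
  plan:
    - [[0.08, 0.12, 0, 0, 0, 0], [0.1, 0.12, 0, 0, 0, 0], [0.12, 0.1, 0, 0, 0, 0], [0.13, 0.09, 0, 0, 0, 0], [0.1, 0.06, 0, 0, 0, 0], [0.1, 0.05, 0, 0, 0, 0], [0.05, 0.02, 0, 0, 0, 0], [0, 0, 0, 0, 0, 0]]

```text
time_s: 15.1
position: [0.5672, 0.3271, 0.0709]
tool_rot: [[-0.2, 0.98, 0.0], [0.98, 0.2, 0.0], [0.0, 0.0, -1.0]]
ft_force: [0.5, -0.7, -0.2]
grip_width: 0.0002
```

```bash
python3 look.py 10
```

```text
t 15.1 gut [ 0.0273 -0.0119  0.0709] yaw 101.56 z [ 0.  0. -1.] F [ 0.5 -0.7 -0.2] w 0.0002 q [20. 40. 69.  0. 71.  8.]
```

View pics/l10.png

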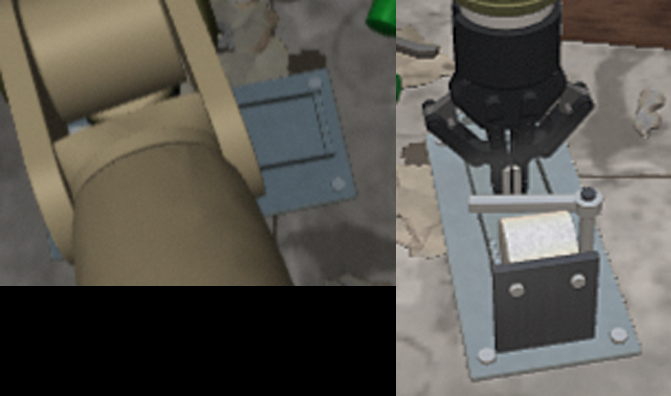

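Call:
jog_arm:
  plan:
    - [[0.05, 0.01, 0, 0, 0, 0], [0.05, 0.01, 0, 0, 0, 0], [0.05, 0.01, 0, 0, 0, 0], [0, 0, 0, 0, 0, 0]]

```text
time_s: 15.7
position: [0.5671, 0.3331, 0.071]
tool_rot: [[-0.2, 0.98, 0.0], [0.98, 0.2, 0.0], [0.0, 0.0, -1.0]]
ft_force: [0.3, -0.8, -0.5]
grip_width: 0.0001
```

Call:
jog_arm:
  plan:
    - [[0.04, 0, 0, 0, 0, 0], [0, 0, 0, 0, 0, 0]]

```text
time_s: 15.9
position: [0.5667, 0.3346, 0.0709]
tool_rot: [[-0.2, 0.98, -0.0], [0.98, 0.2, 0.0], [0.0, -0.0, -1.0]]
ft_force: [-0.6, -0.3, 0.1]
grip_width: -0.0004
```

Call:
jog_arm:
  plan:
    - [[0.02, 0, 0, 0, 0, 0], [0, 0, 0, 0, 0, 0]]

```text
time_s: 16.1
position: [0.5666, 0.3352, 0.0709]
tool_rot: [[-0.2, 0.98, 0.0], [0.98, 0.2, 0.0], [0.0, 0.0, -1.0]]
ft_force: [1.0, -1.1, 0.2]
grip_width: 0.0001
```

Call:
jog_arm:
  plan:
    - [[0.02, 0, 0, 0, 0, 0], [0, 0, 0, 0, 0, 0]]

```text
time_s: 16.3
position: [0.5664, 0.336, 0.0709]
tool_rot: [[-0.2, 0.98, -0.0], [0.98, 0.2, 0.0], [0.0, -0.0, -1.0]]
ft_force: [2.1, 0.1, 0.0]
grip_width: 0.0002
```

Call:
jog_arm:
  plan:
    - [[0.02, 0, 0, 0, 0, 0], [0, 0, 0, 0, 0, 0]]

```text
time_s: 16.5
position: [0.5663, 0.3368, 0.071]
tool_rot: [[-0.2, 0.98, 0.0], [0.98, 0.2, 0.0], [0.0, 0.0, -1.0]]
ft_force: [0.3, -0.1, 0.8]
grip_width: -0.0
```

```bash
python3 look.py 11
```

```text
t 16.5 gut [ 0.037  -0.0129  0.071 ] yaw 101.55 z [ 0.  0. -1.] F [ 0.3 -0.1  0.8] w -0.0 q [20. 41. 68.  0. 71.  9.]
side slug 0.85 [[0.077, -0.026, 0.077], [0.101, -0.004, 0.098], [0.113, 0.022, 0.102]]
```

View pics/l11.png

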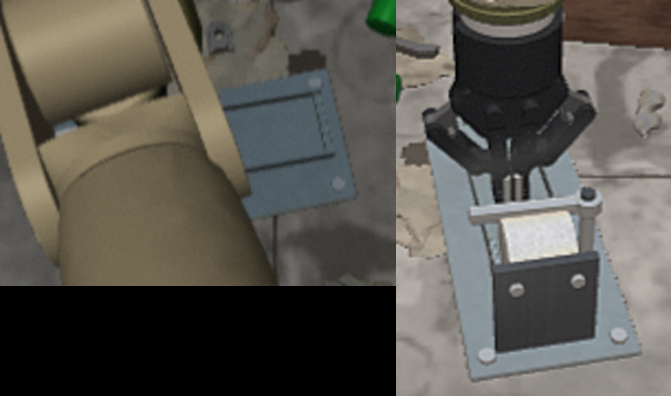

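Call:
jog_arm:
  plan:
    - [[0.02, 0, 0, 0, 0, 0], [0, 0, 0, 0, 0, 0]]

```text
time_s: 16.9
position: [0.5661, 0.3376, 0.0709]
tool_rot: [[-0.2, 0.98, 0.0], [0.98, 0.2, 0.0], [0.0, 0.0, -1.0]]
ft_force: [-0.0, 0.8, -0.1]
grip_width: -0.0002
```

Call:
jog_arm:
  plan:
    - [[0.02, 0, 0, 0, 0, 0], [0, 0, 0, 0, 0, 0]]

```text
time_s: 17.1
position: [0.566, 0.3384, 0.0709]
tool_rot: [[-0.2, 0.98, 0.0], [0.98, 0.2, 0.0], [0.0, 0.0, -1.0]]
ft_force: [0.5, -0.1, -0.6]
grip_width: -0.0001
```

Call:
jog_arm:
  plan:
    - [[0.02, 0, 0, 0, 0, 0], [0, 0, 0, 0, 0, 0]]

```text
time_s: 17.3
position: [0.5659, 0.339, 0.0709]
tool_rot: [[-0.2, 0.98, 0.0], [0.98, 0.2, -0.0], [-0.0, 0.0, -1.0]]
ft_force: [1.3, -1.0, 0.6]
grip_width: 0.0003
```

Call:
jog_arm:
  plan:
    - [[0.02, 0, 0, 0, 0, 0], [0, 0, 0, 0, 0, 0]]

```text
time_s: 17.5
position: [0.5659, 0.3391, 0.0709]
tool_rot: [[-0.2, 0.98, 0.0], [0.98, 0.2, -0.002], [-0.002, -0.0, -1.0]]
ft_force: [2.4, -5.4, 1.2]
grip_width: -0.0003
```

Call:
jog_arm:
  plan:
    - [[0.02, 0, 0, 0, 0, 0], [0, 0, 0, 0, 0, 0]]

```text
time_s: 17.7
position: [0.5658, 0.3391, 0.0709]
tool_rot: [[-0.2, 0.98, 0.0], [0.98, 0.2, -0.003], [-0.003, -0.001, -1.0]]
ft_force: [1.5, -8.3, 1.1]
grip_width: -0.0001
```

```bash
python3 look.py 12; python3 - <<'E'
from h import *
z=np.load('side12.npz'); im=z['im']
o=wire(im[160:280,205:315],'side',P,2.094,5,np.array([205,160])); cv2.imwrite('pics/k12.png',o)
E
```

```text
t 17.7 gut [ 0.0393 -0.0129  0.0709] yaw 101.52 z [ 0.    -0.003 -1.   ] F [ 1.5 -8.3  1.1] w -0.0001 q [21. 41. 68. -0. 71.  9.]
side slug 0.86 [[0.076, -0.026, 0.075], [0.101, -0.004, 0.098], [0.113, 0.022, 0.102]]
```

View pics/k12.png

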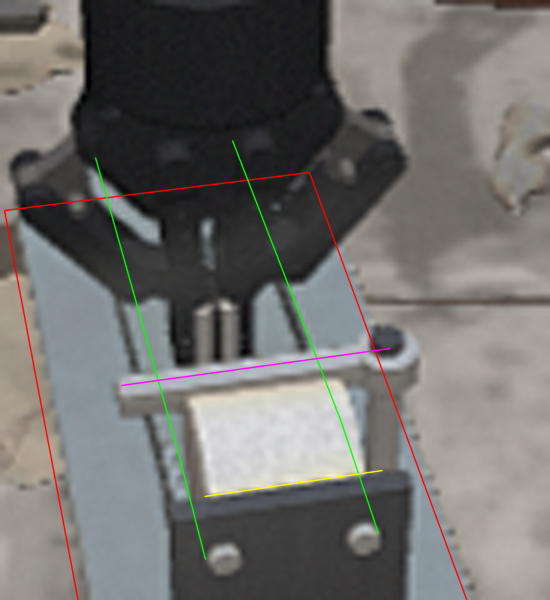

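The keeper is on its end stop: the force rises to 8 N with no further motion, and the bar lies parallel to the predicted 2.094 rad line. Now I'll draw away.

Call:
jog_arm:
  plan:
    - [[-0.2, 0, 0, 0, 0, 0], [-0.5, 0, 0, 0, 0, 0], [-0.3, 0, -0.6, 0, 0, 0], [0, 0, -1, 0, 0, 0], [0, 0, -1, 0, 0, 0], [-1, 0, -0.6, 0, 0, 0], [-1, 0, 0, 0, 0, 0], [-1, 0, 0, 0, 0, 0], [-1, 0, 0, 0, 0, 0], [-1, 0, 0, 0, 0, 0]]

```text
time_s: 18.9
position: [0.6134, 0.1041, 0.199]
tool_rot: [[-0.2, 0.98, -0.0], [0.98, 0.2, 0.001], [0.001, 0.0, -1.0]]
ft_force: [0.2, 0.0, -0.4]
grip_width: -0.0002
```

Call:
jog_arm:
  plan:
    - [[-1, -0.3, 0, 0, 0, 0], [-1, -0.3, 0, 0, 0, 0], [-1, -0.3, 0, 0, 0, 0], [-0.5, -0.3, 0, 0, 0, 0], [0, 0, 0, 0, 0, 0], [0, 0, 0, 0, 0, 0]]

```text
time_s: 19.5
position: [0.5944, -0.0411, 0.199]
tool_rot: [[-0.2, 0.98, 0.0], [0.98, 0.2, 0.001], [0.001, 0.0, -1.0]]
ft_force: [0.4, 0.6, 0.3]
grip_width: 0.0001
```

```bash
python3 look.py 13; python3 - <<'E'
from h import *
for n in('top','side'):
    d=np.load(n+'13.npz')['d']; W=world(n,d)
    for q in('keeper','cutter','tee_nut','stub'):
        for r in spotter.trace(n,q)[:1]:
            m=r['pixels']&(d>0); print(n,q,round(r['score'],2),np.median(W[m],0).round(3))
            if q=='keeper':
                g=np.array([togut(x) for x in W[m]]); g=g[g[:,2]>.07]; v=np.linalg.svd(g[:,:2]-g[:,:2].mean(0))[2][0]; print('keeper dir',np.degrees(np.arctan2(v[1],v[0]))%180, g.min(0).round(3),g.max(0).round(3))
E
```

```text
t 19.5 gut [-0.339   0.0348  0.199 ] yaw 101.51 z [ 0.     0.001 -1.   ] F [0.4 0.6 0.3] w 0.0001 q [-15.  28.  70.   0.  82. -27.]
top slug 0.8 [[0.067, -0.024, 0.065], [0.089, 0.003, 0.095], [0.115, 0.023, 0.101]]
side slug 0.83 [[0.075, -0.026, 0.073], [0.101, -0.003, 0.098], [0.115, 0.023, 0.102]]
top keeper 0.8 [0.537 0.351 0.085]
keeper dir 89.92338118608663 [ 0.046 -0.046  0.076] [0.067 0.055 0.093]
top cutter 0.84 [0.687 0.402 0.038]
top tee_nut 0.73 [0.677 0.272 0.013]
top stub 0.55 [0.435 0.144 0.019]
side keeper 0.56 [0.535 0.353 0.086]
keeper dir 88.47213824183267 [ 0.048 -0.045  0.075] [0.068 0.056 0.094]
side cutter 0.56 [0.689 0.412 0.037]
side tee_nut 0.48 [0.68  0.279 0.013]
side stub 0.48 [0.435 0.147 0.019]
```

View pics/l13.png

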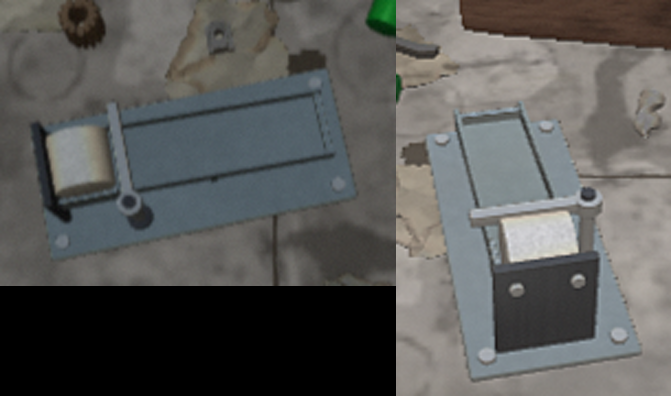

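The slug is seated against the stop, the keeper is straight across (about 270°, i.e. about 2.09 rad), the bystanders are where they were, and the arm is clear. Handing in.

```bash
python3 -c "
from h import *
print(close_job()); st()"
```

```text
the job is handed in; nothing more can be done
None
the job is handed in; nothing more can be done
```

The slug is in the seat against the end stop, the keeper bar is fully across behind it, and the job is handed in after about 20 s of the 54 s allowed. No verdict was reported.

- **Slug:** I pushed the larger white slug up the gutter with the shut fingertips, at wrist readings of about 4–5 N, and eased it over the crest. The last pictures show it at x about 0.067–0.115 m in the gutter frame, so its centre is at about 0.09 m. It lies within a few millimetres of the middle, with its top near 0.101 m.
- **Keeper:** I pushed it round until it met its stop, where the force rose to about 8 N with no more movement. After I drew away, the top camera put the bar at 89.9° to the gutter and the side camera at 88.5°, so it stands at about 2.07–2.09 rad.
- **Loose parts:** The cutter, T-nut and stub measured within about 5 mm of where they started, mostly within 2 mm. The arm ended well clear of everything.

**Disagreement in the checks:** fits of the gutter's position from the base plate and from its raised parts differed by about 3–4 mm. I used a value between the two, and the contacts agreed with it.

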